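# Close and latch the staining palette

## Robot

A 6-joint arm with a two-finger parallel gripper is mounted at the origin on the work surface. World frame = base frame: x ahead of the robot, y to its left, z up, the work surface at z = 0. Lengths are in mm, angles in degrees, forces in N, time in s.
With the tool pointing down it reaches from about 300 to 850 mm from the base axis. Payload 4.2 kg.
Tool frame: the origin (TCP) lies at the centre of the arm's flange, where the gripper is bolted on; the fingertips stand 191 mm ahead of it and the grasp point (between the pads) lies 172 mm ahead of it; z points along the fingers, y is the direction in which the jaws open and shut (so a half turn about z gives the same grasp; the last joint's range is limited). The gripper opens to 91 mm and grips with 3 to 60 N. Pads are 32 mm wide; open, the fingers measure 118 mm over their backs; the gripper's body (76 mm by 178 mm) begins 60 mm behind the grasp point.
Start: joints at [67.323, 18.312, 89.639, -0, 72.044, -1.146], TCP at [211.031, 534.873, 404.776] pointing down, gripper open.
Joint ranges: [-177.97, 177.97], [-48.28, 115.42], [12.27, 149.76], [-77.06, 257.06], [2.81, 150.46], [-146.56, 146.56]. Speed limits (degrees/s): [147.25, 147.25, 180, 180, 180, 180].

## Interface

Orientations are given as [roll, pitch, yaw] about the fixed x, y, z axes, in that order (R = Rz(yaw) Ry(pitch) Rx(roll)).
In Python, from workcell import status, vision, ticket gives the robot as it stands.
- The arm moves only by the shell command python3 -m jog 'ROWS' [FORCE]. ROWS is JSON, a list of rows, each a list of 7 numbers: the finger opening in m, from 0 to 0.0912, then the shift along the tool's x, y, z in m, then the turn, a rotation vector about the tool's x, y, z in rad. A call has 1 to 12 rows; each row shifts and turns the commanded pose from where the row before left it, along the tool's axes as they then stand; what a row does not reach is not made up. A row lasts 1/8 s, in which the tool goes at most 62.5 mm and 10.7 degrees, less where a joint would pass 70% of its speed; a pose out of reach is approached as far as the arm can. A call with a gripper value outside its range is refused whole. The fingers move at their own pace and stop on an object; FORCE is the grip in N (left out, the last holds). Time passes only in rows, so rows that do not move let the fingers close. It gives the time, the measured TCP pose, the force and the opening at its end, in the units of the state.
- status.state(): the state, without advancing time (a new reading comes with each control period).
- vision.grab_frame(name): name is "scene" or "top" or "wrist"; returns a dict with "color" (480x640x3 uint8, blue, green, red), "depth" (480x640 float32, mm along the optical axis (not along the pixel's ray), 0 where there is no reading), "fov_y" (degrees; the focal length in pixels is half the picture's height over the tangent of half this angle, whatever the lens; pixels are square), "cx", "cy" (the principal point, pixels), "k1" (the pictures are not rectified: a ray, as slopes to the right and down, at radius r is drawn at 1 + k1 r^2 times it, then the intrinsics apply), "pose" (4x4, takes a point from camera to world coordinates). Camera axes: x right, y down, z forward; pixel columns grow to the right and rows downward; lengths in mm; the calibration is good to about 2 mm. A picture is of the moment at which its call begins.
- ticket.job_done(): hands the job in, once; it reports no verdict.
Trained networks look in the newest picture that a camera, given by its name, has taken for a name from the list of things; names that differ only in an ending like _2 or _b are one class to them, and where a whole thing is asked for, a point or a joint stands for the part that bears it (a point fixed in the world has none). Each returns a list of dicts, best first, with "p" (0 to 1); they miss things now and then, are a little off and sometimes report something else, mostly with a low value. They report only what shows in the picture. A call takes as long as a camera call. They do not tell look-alikes from the thing itself.
- vision.find_in(camera, label): "location" ([x, y, z] in mm, in world coordinates, good to about 4 mm: the middle of the surface that is visible of it).
- vision.silhouettes(camera, label): "pixels" (480x640 bool, what is visible of it).
The state is a dict: "time_s": time; "qpos": joint angles; "qvel": joint speeds; "effort": joint torques, N m; "ee_pos": TCP position; "ee_rot": TCP orientation; "force": force on the tool from outside, world axes, zero at the start; "torque": the same for the moment, N m; "gripper_width": finger opening in mm.
Only numpy, scipy, OpenCV 4.12 (cv2) and the standard library are available. Lean on these libraries where they do the work, as an engineer would, in place of code of your own. Each camera call takes 0.05 s, during which the arm holds its last target.

## Task

The lid of the porcelain staining palette has been left ajar on its red spring stay. Press down gently on its blue tail to tip the front edge up just clear of the stay, so that the stay springs out from under it, then ease the tail back up so the lid comes down slowly (do not let it fall) and sits level and centred on the palette. Then slide the green catch all the way in over the lid, and leave the tools and jars around it undisturbed.

Things in the scene. Friction and masses are not known exactly. Their poses are not given: they have to be found in the camera images.
- palette: Fixed round white ceramic palette with colour wells on a cream base. Base: 164 mm across; dish: 124 mm across, flat rim 45 mm above the table. Origin: centre of the underside, on the table. Its x axis points from the lid's tail to the stay, its y axis to the catch, z up. At x = -70 mm, at rim height, a straight 40 mm wide ledge carries the lid's tail side: the lid tips about the ledge's outer edge.
- lid: Loose clear lid, 130 g, 135 mm across: 3 mm plate, skirt 7 mm deep round the dish with 2.5 mm play. Origin: centre of the plate's underside; axes as the palette's when shut (origin then 45 mm up). Starts tilted 0.11 rad, +x edge up, resting on ledge and stay. Blue tail at -x: 36 mm wide, 4 thick, to 128 mm from centre. Blue lip at +x; its rib, 5 mm deep, hooks in front of the stay's tip.
- lid_press (a point): White dot on top of the lid's tail, 115 mm from the lid's centre, 45 mm outside the ledge edge: press down here. 49 mm above the table when shut, about 44 mm at the start. About 2 N tips the lid about the ledge; about 1.5 to 3 mm down from the start frees the stay, over 8 mm tips it too far (0.30 rad). Let go, the lid falls shut by its weight.
- lid_lip (a point): Point on top of the blue lip at the lid's front edge, about 89 mm from the lid's centre. About 67 mm above the table at the start, 49 mm when shut.
- stay (a joint): Red upright prop, 10 mm wide, hinged low on the base 84 mm from the palette's centre (+x side). 0 rad: upright under the lid's lip; a light spring and the rib hold it there. Once the lip is raised about 5 mm it springs outward by itself to about 1.3 rad, well clear of the lid.
- catch (a joint): Green sliding catch on a bracket at the palette's +y side, pushed inward towards the palette's centre (palette -y). 0 m: open; 0.020 m: home at its stop, its tongue over the edge of the shut lid. Friction about 1.5 N; it stays where it is left.
- catch_paddle (a point): Centre of the top edge of the catch's upright green paddle, 90 mm above the table. The paddle is 22 mm wide (palette x), 8 mm thick (palette y) and stands from 55 to 90 mm above the table; 104 mm from the palette's centre when open, 84 mm when home. Push its outer face inward.
- jar: Bystander: amber jar with white cap, 48 mm across, 55 mm tall; origin at the centre of its underside.
- die: Bystander: pink stone die 40 x 34 x 20 mm with an ivory crown on top (34 mm in all); origin at the centre of its underside.
- brush: Bystander: slim dark red brush with a yellow tip, lying along its x axis, 165 mm long, 7 mm thick; origin under its middle.
- spatula: Bystander: slim steel dental spatula lying along its x axis, 160 mm long, 8 mm thick; origin under its middle.
Not all that is in view belongs to the job. What is shaped like the palette but orange is not meant.

How it is judged:
By the outcome, as a careful person would: the job done as asked, in the order asked, and still so for the second after the job is handed in, with the robot touching nothing.
It also fails if it takes over 43 s, if anything falls off the work surface, if the arm or the gripper's body presses on something with over 40 N, if the wrist force passes 120 N, or if a joint passes its speed limit or range.

## Working session

There is one attempt and no reset: what is moved stays moved. The work goes in short steps, Python scripts to look and compute and a shell command to move; the robot and the scene stay as the last step left them, time stands still between calls to the robot, and variables do not carry over. Pictures are saved under pics/ and viewed, and the job is handed in when it is done.

```bash
mkdir -p pics; ls; cat > h.py <<'E'
import numpy as np, cv2
from workcell import status, vision, ticket
def grab(n,f):
    d=vision.grab_frame(n); cv2.imwrite('pics/'+f,d['color']); return d
def px2w(d,u,v,z=None):
    f=240/np.tan(np.radians(d['fov_y'])/2)
    xd,yd=(u-d['cx'])/f,(v-d['cy'])/f
    x,y=xd,yd
    for _ in range(20):
        s=1+d['k1']*(x*x+y*y); x,y=xd/s,yd/s
    P=np.array(d['pose'])
    if z is None:
        D=float(d['depth'][int(v),int(u)]); return (P@[x*D,y*D,D,1])[:3]
    r=P[:3,:3]@[x,y,1]; t=(z-P[2,3])/r[2]; return P[:3,3]+t*r
def w2px(d,p):
    f=240/np.tan(np.radians(d['fov_y'])/2)
    c=np.linalg.inv(np.array(d['pose']))@[*p,1]; x,y=c[0]/c[2],c[1]/c[2]
    s=1+d['k1']*(x*x+y*y); return x*s*f+d['cx'],y*s*f+d['cy']
E
python3 - <<'E'
from h import *
np.set_printoptions(precision=1,suppress=True)
s=status.state();print(s)
for c in['scene','top','wrist']:
    d=grab(c,c+'1.png');print(c,d['fov_y'],d['cx'],d['cy'],d['k1'],np.array(d['pose']))
    for l in['palette','lid','lid_press','lid_lip','stay','catch','catch_paddle','jar','die','brush','spatula']:
        print(c,l,[(round(r['p'],2),np.round(r['location'])) for r in vision.find_in(c,l)][:3])
print(status.state()['time_s'])
E
```

```text
pics
{'time_s': 0.0, 'qpos': array([67.3, 18.3, 89.7, -0. , 72. , -1.1]), 'qvel': array([ 0. ,  0.1,  0. ,  0. ,  0. , -0. ]), 'effort': array([  0. , -41.2, -23.2,   0.1,   0. ,  -0. ]), 'ee_pos': array([211. , 534.7, 403.9]), 'ee_rot': array([-179.9,   -0. ,  158.5]), 'force': array([ 0.4,  0.2, -0.2]), 'torque': array([-0.,  0.,  0.]), 'gripper_width': 91.05891199139185}
scene 44.06412592846329 320.8796317882653 236.6962129919453 -0.044116396988407504 [[   0.8    0.6   -0.4  914.8]
 [   0.7   -0.6    0.4 -407. ]
 [  -0.    -0.5   -0.8  929. ]
 [   0.     0.     0.     1. ]]
scene palette [(0.93, array([ 318., -252.,   37.])), (0.64, array([812., 134.,  39.])), (0.63, array([584., -98.,  19.]))]
scene lid [(0.7, array([555., -75.,  59.]))]
scene lid_press [(0.58, array([556., -75.,  61.]))]
scene lid_lip [(0.73, array([555., -73.,  58.]))]
scene stay [(0.46, array([ 394., -226.,   50.]))]
scene catch [(0.63, array([ 273., -162.,   63.])), (0.53, array([543.,  24.,  66.]))]
scene catch_paddle [(0.83, array([538.,  26.,  65.])), (0.76, array([810., 248.,  64.])), (0.61, array([ 278.,
[... 947 characters left out ...]
5, array([808., 250.,  58.])), (0.69, array([ 274., -164.,   56.])), (0.61, array([541.,  22.,  53.]))]
top jar [(0.97, array([ 633., -195.,   57.]))]
top die [(0.58, array([ 523., -217.,   23.]))]
top brush [(0.67, array([ 613., -280.,   10.])), (0.56, array([553., -72.,  55.]))]
top spatula [(0.61, array([718., -10.,   6.]))]
wrist 69.03497753910123 322.71530044870485 237.83306118893694 -0.06367504291723458 [[  0.4   0.9   0.2 143.5]
 [  0.9  -0.4  -0.1 561.7]
 [ -0.    0.3  -1.  385.3]
 [  0.    0.    0.    1. ]]
wrist palette []
wrist lid []
wrist lid_press []
wrist lid_lip []
wrist stay []
wrist catch []
wrist catch_paddle []
wrist jar []
wrist die []
wrist brush []
wrist spatula []
1.8
```

View pics/scene1.png

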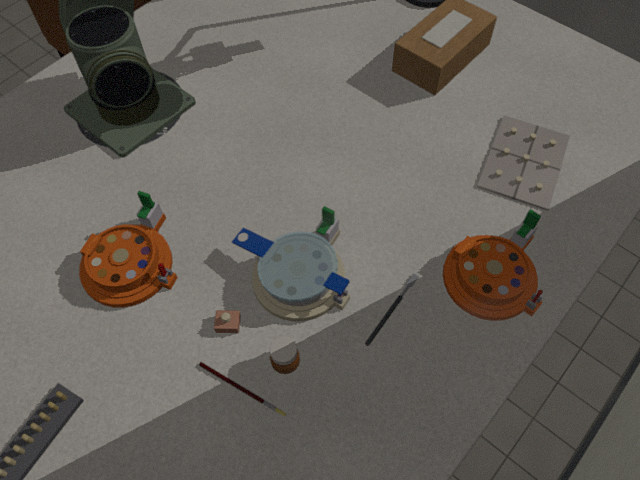

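View pics/top1.png

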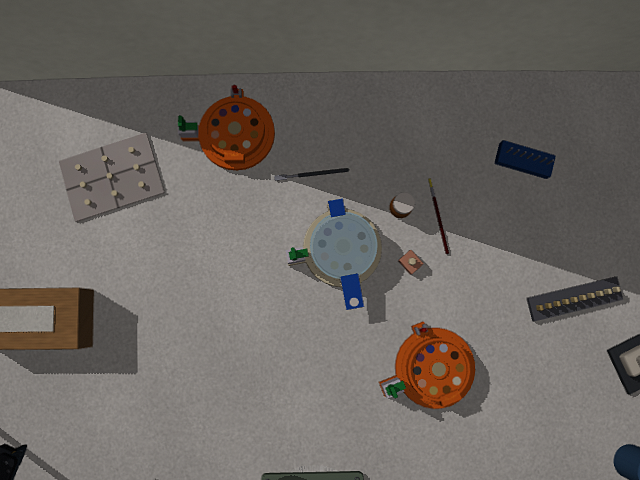

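The top view shows the real white palette centred near (343,245). Its tail dot is near (354,301), its lip near (337,207) and the green paddle near (297,254). The two orange ones are decoys. I'll zoom in to get exact positions.

```bash
python3 - <<'E'
from h import *
t=cv2.imread('pics/top1.png')[180:330,270:430]; s=cv2.imread('pics/scene1.png')[190:330,200:370]
cv2.imwrite('pics/tz.png',cv2.resize(t,None,fx=5,fy=4,interpolation=cv2.INTER_CUBIC)[:600,:800])
cv2.imwrite('pics/sz.png',cv2.resize(s,(680,560),interpolation=cv2.INTER_CUBIC))
E
```

```text
(no output)
```

View pics/tz.png

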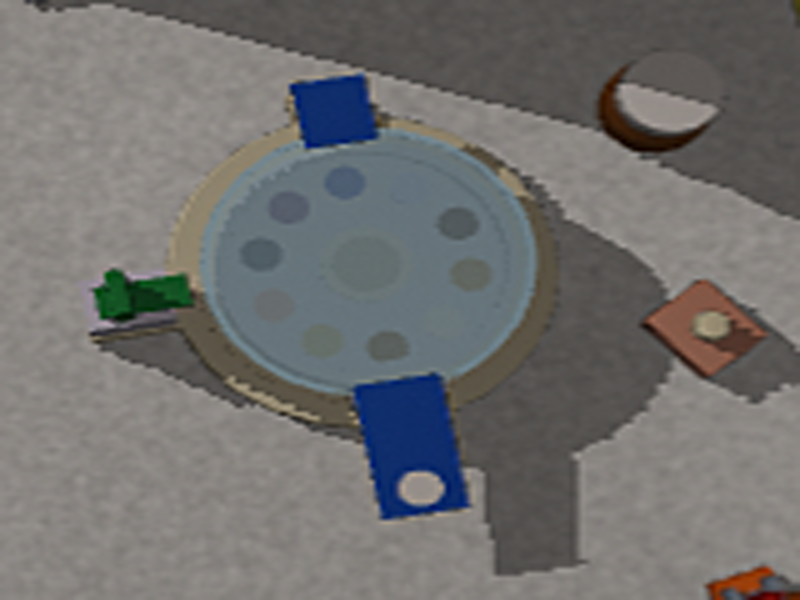

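View pics/sz.png

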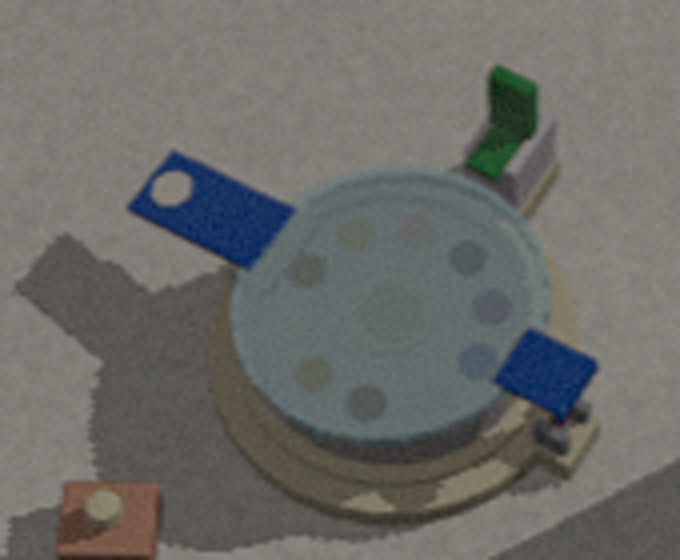

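```bash
python3 - <<'E'
from h import *
np.set_printoptions(precision=1,suppress=True)
T=vision.grab_frame('top');S=vision.grab_frame('scene')
for n,pt,ps,z in[('dot',(354.2,302),(243,237),44),('lipouter',(335.6,199.5),(345.3,287.8),67),('paddletop',(293,253.8),(328.8,209.5),90),('tailend',(355,308.5),(237.5,234.5),43)]:
    a=px2w(T,*pt,z);b=px2w(S,*ps,z);print(n,a,b)
    print('  depth',px2w(T,*pt),px2w(S,*ps))
a=px2w(T,354.2,302,44);b=px2w(T,335.6,201,67)
d=b-a; print('yaw',np.degrees(np.arctan2(d[1],d[0])))
E
```

```text
dot [441.3 -91.7  44. ] [443.1 -90.2  44. ]
  depth [441.3 -91.6  45.1] [444.3 -91.1  46.3]
lipouter [645.9 -58.   67. ] [650.2 -58.4  67. ]
  depth [659.3 -61.6   0.3] [648.1 -55.5  60. ]
paddletop [535.6  28.3  90. ] [539.7  28.8  90. ]
  depth [535.5  28.3  91.1] [538.7  29.9  87.8]
tailend [428.3 -93.   43. ] [431.5 -92.6  43. ]
  depth [428.5 -96.3   3.2] [432.3 -93.1  44.5]
yaw 9.493295490560214
```

```bash
python3 -m jog '[[0,-0.0364,-0.0418,0,0,0,0],[0,-0.0364,-0.0418,0,0,0,0],[0,-0.0364,-0.0418,0,0,0,0],[0,-0.0364,-0.0418,0,0,0,0],[0,-0.0364,-0.0418,0,0,0,0],[0,-0.0364,-0.0418,0,0,0,0],[0,-0.0364,-0.0418,0,0,0,0],[0,-0.0364,-0.0418,0,0,0,0],[0,-0.0364,-0.0418,0,0,0,0],[0,-0.0364,-0.0418,0,0,0,0],[0,-0.0364,-0.0418,0,0,0,0],[0,-0.0364,-0.0418,0,0,0,0]]' 10
python3 -m jog '[[0,0,0,0.02,0,0,0.172],[0,0,0,0.02,0,0,0.172],[0,0,0,0.02,0,0,0.172],[0,0,0,0.02,0,0,0.172],[0,0,0,0.02,0,0,0.172],[0,0,0,0.02,0,0,0.172],[0,0,0,0,0,0,0],[0,0,0,0,0,0,0]]'
```

```text
time_s: 3.4
ee_pos: [433.5, -94.0, 405.0]
ee_rot: [180.0, 0.1, 158.4]
force: [0.4, -0.3, 0.1]
gripper_width: 0.4
time_s: 4.4
ee_pos: [433.6, -92.1, 285.4]
ee_rot: [179.9, 0.0, 99.5]
force: [0.1, -0.2, -0.0]
gripper_width: 0.3
```

```bash
python3 - <<'E'
from h import *
np.set_printoptions(precision=1,suppress=True)
a=grab('scene','s2.png');b=grab('wrist','w2.png')
cv2.imwrite('pics/s2z.png',cv2.resize(a['color'][130:330,180:400],(660,600),interpolation=cv2.INTER_CUBIC))
s=status.state();P=s['ee_pos'];print(P,s['force'])
print(w2px(a,P-[0,0,191]))
print(w2px(b,P-[0,0,191]),w2px(b,[442.3,-91,44]))
E
```

```text
[433.6 -92.1 285.6] [-0.2  0.4  0.5]
(np.float64(234.62574367653258), np.float64(218.8482295906856))
(np.float64(320.746070897203), np.float64(286.60893478426476)) (np.float64(334.15289029649693), np.float64(257.1261738212825))
```

View pics/s2z.png

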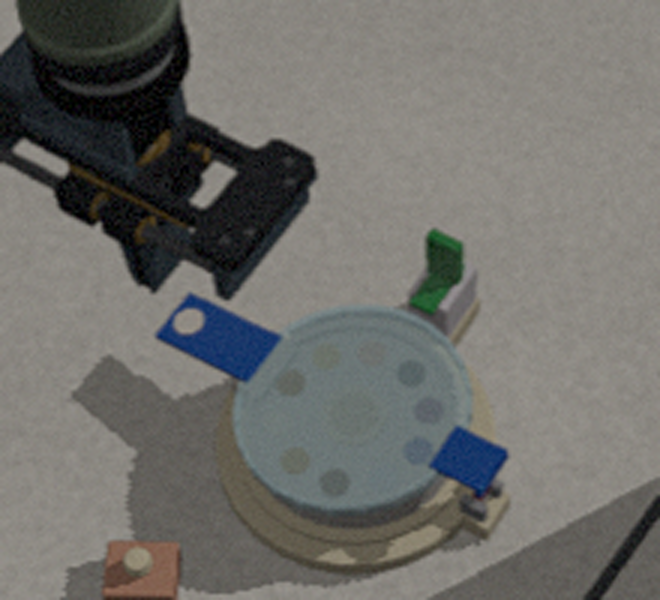

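View pics/w2.png

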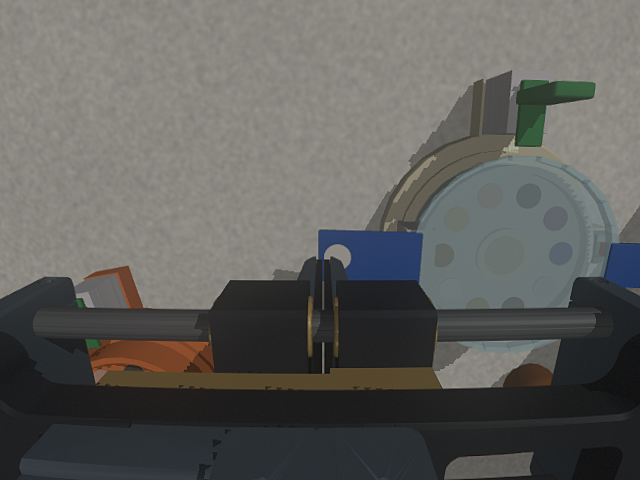

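The wrist view puts the dot at (338,257) against a predicted (334,257). The closed fingertips at (322,~260) sit over the outer end of the tail, so their inner edge lands about on the dot. Next I'll descend to just above it.

```bash
python3 -m jog '[[0,0,0,0.015,0,0,0],[0,0,0,0.015,0,0,0],[0,0,0,0.01,0,0,0],[0,0,0,0,0,0,0],[0,0,0,0,0,0,0]]'
python3 -m jog '[[0,0,0,0.0015,0,0,0],[0,0,0,0,0,0,0]]'
```

```text
time_s: 5.12
ee_pos: [433.5, -92.1, 245.2]
ee_rot: [179.9, 0.0, 99.4]
force: [-0.0, -0.4, -0.5]
gripper_width: 0.4
time_s: 5.38
ee_pos: [433.3, -92.0, 243.4]
ee_rot: [180.0, 0.0, 99.3]
force: [0.5, 0.3, -0.3]
gripper_width: 0.6
```

```bash
python3 -m jog '[[0,0,0,0.0015,0,0,0],[0,0,0,0.0015,0,0,0],[0,0,0,0.0015,0,0,0],[0,0,0,0,0,0,0]]'
python3 -m jog '[[0,0,0,0.001,0,0,0],[0,0,0,0,0,0,0]]'
python3 -m jog '[[0,0,0,0.001,0,0,0],[0,0,0,0,0,0,0]]'
```

```text
time_s: 5.88
ee_pos: [433.2, -92.0, 238.6]
ee_rot: [-180.0, -0.0, 99.3]
force: [0.3, 0.3, 0.0]
gripper_width: 0.5
time_s: 6.12
ee_pos: [433.3, -92.0, 237.7]
ee_rot: [-180.0, -0.0, 99.3]
force: [0.4, 0.1, -0.0]
gripper_width: 0.3
time_s: 6.38
ee_pos: [433.2, -92.0, 236.7]
ee_rot: [-180.0, -0.0, 99.3]
force: [-0.0, 0.0, 0.3]
gripper_width: 0.4
```

```bash
python3 -m jog '[[0,0,0,0.0005,0,0,0],[0,0,0,0.0005,0,0,0],[0,0,0,0,0,0,0]]'
python3 -m jog '[[0,0,0,0.0005,0,0,0],[0,0,0,0,0,0,0]]'
```

```text
time_s: 6.75
ee_pos: [433.3, -92.0, 235.7]
ee_rot: [-180.0, -0.0, 99.3]
force: [-0.4, -0.0, 0.5]
gripper_width: 0.3
time_s: 7.0
ee_pos: [433.2, -92.0, 235.2]
ee_rot: [-180.0, -0.0, 99.3]
force: [-1.2, 0.7, 0.1]
gripper_width: 0.6
```

```bash
python3 - <<'E'
from h import *
a=grab('scene','s3.png')
cv2.imwrite('pics/s3z.png',cv2.resize(a['color'][190:330,200:370],(680,560),interpolation=cv2.INTER_CUBIC))
E
```

```text
(no output)
```

View pics/s3z.png

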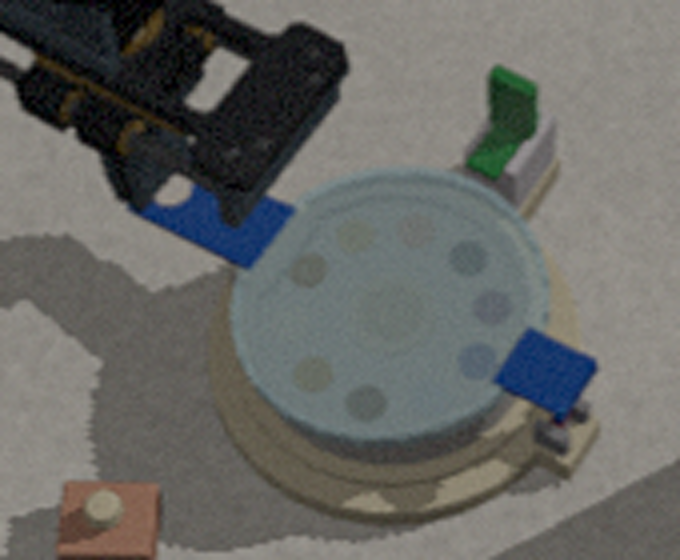

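The fingertips are over the tail's outer end (zoom ~150,190), just outboard of the white dot. There's no contact yet and the stay is still under the lip.

```bash
for i in 1 ; do python3 -m jog '[[0,0,0,0.0005,0,0,0],[0,0,0,0,0,0,0]]'; done
python3 -m jog '[[0,0,0,0.0005,0,0,0],[0,0,0,0,0,0,0]]'
python3 -m jog '[[0,0,0,0.0005,0,0,0],[0,0,0,0,0,0,0]]'
python3 - <<'E'
from h import *
s=status.state();print(s['force'],s['torque'])
E
```

```text
time_s: 7.3
ee_pos: [433.2, -92.0, 234.7]
ee_rot: [-180.0, -0.0, 99.3]
force: [1.2, -0.2, -0.2]
gripper_width: 0.2
time_s: 7.55
ee_pos: [433.3, -92.0, 234.3]
ee_rot: [180.0, -0.0, 99.3]
force: [-0.4, 0.3, 1.6]
gripper_width: 0.5
time_s: 7.8
ee_pos: [433.3, -92.0, 233.8]
ee_rot: [180.0, 0.0, 99.3]
force: [-0.9, -0.0, 1.9]
gripper_width: 0.2
[-0.91849129 -0.04001039  1.94502569] [-0.09822911  0.0819412   0.01927201]
```

Contact came at TCP z ≈ 234.5, with about 2 N.

```bash
python3 -m jog '[[0,0,0,0.0004,0,0,0],[0,0,0,0.0004,0,0,0],[0,0,0,0.0004,0,0,0],[0,0,0,0,0,0,0],[0,0,0,0,0,0,0]]'
python3 - <<'E'
from h import *
a=grab('scene','s4.png')
cv2.imwrite('pics/s4z.png',cv2.resize(a['color'][190:330,200:370],(680,560),interpolation=cv2.INTER_CUBIC))
E
```

```text
time_s: 8.43
ee_pos: [433.3, -92.0, 232.6]
ee_rot: [180.0, -0.0, 99.3]
force: [0.0, -0.6, 2.3]
gripper_width: 0.6
```

View pics/s4z.png

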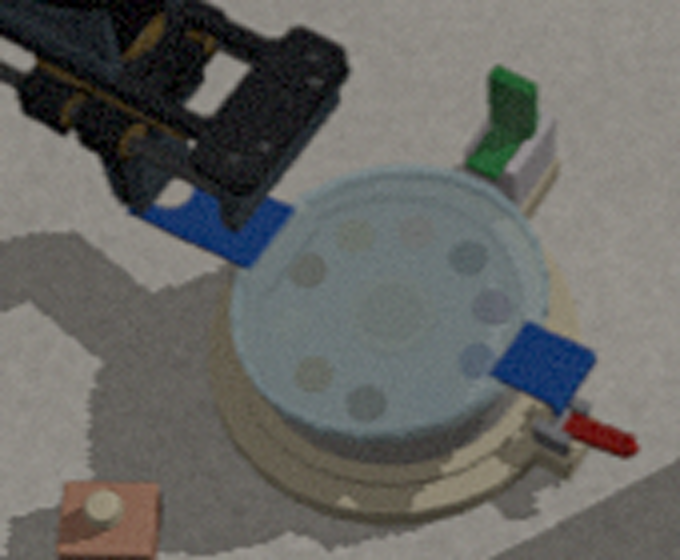

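The red stay has sprung out and now lies outward at zoom (605,435). I'll ease the tail up slowly.

```bash
python3 -m jog '[[0,0,0,-0.0003,0,0,0],[0,0,0,-0.0003,0,0,0],[0,0,0,-0.0003,0,0,0],[0,0,0,-0.0003,0,0,0],[0,0,0,-0.0003,0,0,0],[0,0,0,-0.0003,0,0,0],[0,0,0,-0.0003,0,0,0],[0,0,0,-0.0003,0,0,0],[0,0,0,-0.0003,0,0,0],[0,0,0,-0.0003,0,0,0],[0,0,0,-0.0003,0,0,0],[0,0,0,-0.0003,0,0,0]]'
python3 -m jog '[[0,0,0,-0.0003,0,0,0],[0,0,0,-0.0003,0,0,0],[0,0,0,-0.0003,0,0,0],[0,0,0,-0.0003,0,0,0],[0,0,0,-0.0003,0,0,0],[0,0,0,-0.0003,0,0,0],[0,0,0,-0.0003,0,0,0],[0,0,0,-0.0003,0,0,0],[0,0,0,-0.0003,0,0,0],[0,0,0,-0.0003,0,0,0],[0,0,0,0,0,0,0]]'
```

```text
time_s: 9.98
ee_pos: [433.3, -92.0, 236.1]
ee_rot: [180.0, -0.0, 99.3]
force: [1.6, 0.3, 2.5]
gripper_width: 0.5
time_s: 11.35
ee_pos: [433.3, -92.0, 239.2]
ee_rot: [180.0, -0.0, 99.3]
force: [0.0, 0.5, 2.0]
gripper_width: 0.4
```

```bash
python3 -m jog '[[0,0,0,-0.0003,0,0,0],[0,0,0,-0.0003,0,0,0],[0,0,0,-0.0003,0,0,0],[0,0,0,-0.0003,0,0,0],[0,0,0,0,0,0,0]]'
```

```text
time_s: 11.98
ee_pos: [433.0, -92.0, 240.1]
ee_rot: [-180.0, -0.0, 99.3]
force: [-0.8, 0.9, -0.2]
gripper_width: 0.5
```

```bash
python3 -m jog '[[0,0,0,-0.0005,0,0,0],[0,0,0,-0.001,0,0,0],[0,0,0,-0.002,0,0,0],[0,0,0,-0.02,0,0,0],[0,0,0,-0.03,0,0,0],[0,0,0,-0.03,0,0,0],[0,0,0,0,0,0,0]]'
python3 - <<'E'
from h import *
np.set_printoptions(precision=1,suppress=True)
a=grab('scene','s5.png')
cv2.imwrite('pics/s5z.png',cv2.resize(a['color'][190:330,200:370],(680,560),interpolation=cv2.INTER_CUBIC))
g=vision.silhouettes('scene','catch_paddle')
b=grab('wrist','w5.png')
print(status.state()['ee_pos'],[(r['p'],np.array(r['location'])) for r in vision.find_in('wrist','catch_paddle')])
E
```

```text
time_s: 12.85
ee_pos: [433.9, -92.2, 325.9]
ee_rot: [179.7, 0.1, 99.3]
force: [-0.9, 0.3, -0.4]
gripper_width: 0.7
[432.8 -91.9 323. ] [(0.83, array([ 277.9, -158.1,   66.7])), (0.8, array([539.9,  23.9,  58.8])), (0.17, array([ 624.8, -183.3,   29.1]))]
```

View pics/s5z.png

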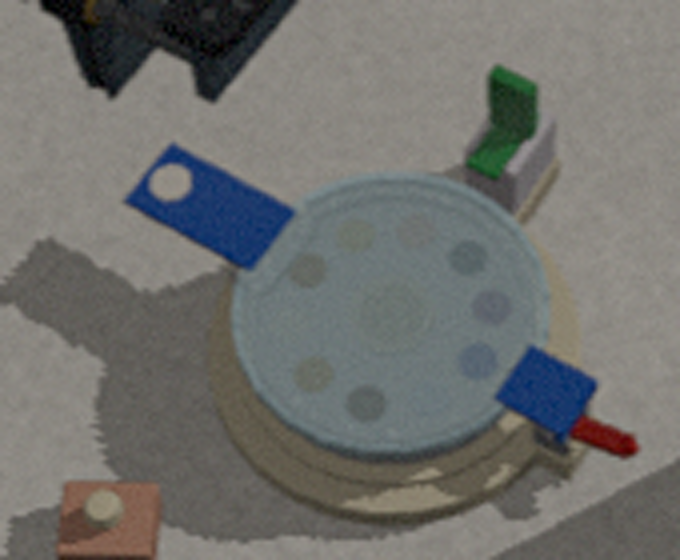

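View pics/w5.png

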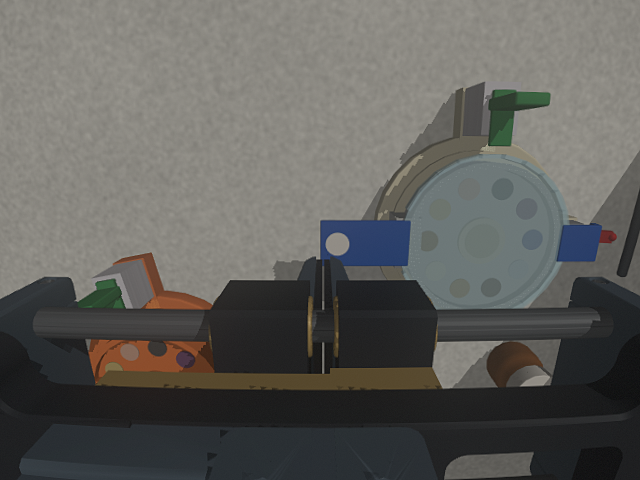

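The lid now looks level, the stay lies out at zoom (605,435), and the catch is open. I'll check level and centring from depth, then move to outside the paddle.

```bash
python3 -m jog '[[0,0.0335,0.0309,0,0,0,0],[0,0.0335,0.0309,0,0,0,0],[0,0.0335,0.0309,0,0,0,0],[0,0.0335,0.0309,0,0,0,0],[0,0,0,0,0,0,0],[0,0,0,0.02,0,0,0],[0,0,0,0.02,0,0,0],[0,0,0,0.015,0,0,0],[0,0,0,0,0,0,0],[0,0,0,0,0,0,0]]'
python3 - <<'E'
from h import *
np.set_printoptions(precision=1,suppress=True)
a=grab('scene','s6.png');b=grab('wrist','w6.png');t=grab('top','t6.png')
cv2.imwrite('pics/s6z.png',cv2.resize(a['color'][130:330,180:400],(660,600),interpolation=cv2.INTER_CUBIC))
cv2.imwrite('pics/t6z.png',cv2.resize(t['color'][180:330,270:430],(640,600),interpolation=cv2.INTER_CUBIC))
print(w2px(b,[537.3,34.6,90]),w2px(b,[538,30.6,90]),w2px(b,np.array(status.state()['ee_pos'])-[0,0,191]))
E
```

```text
time_s: 14.3
ee_pos: [533.6, 60.0, 269.2]
ee_rot: [180.0, 0.0, 99.3]
force: [-1.5, 0.6, 0.2]
gripper_width: 0.8
(np.float64(319.78419543253125), np.float64(341.4043851925046)) (np.float64(319.8874140906094), np.float64(348.2156165610869)) (np.float64(320.93630463106115), np.float64(286.6902388451048))
```

View pics/s6z.png

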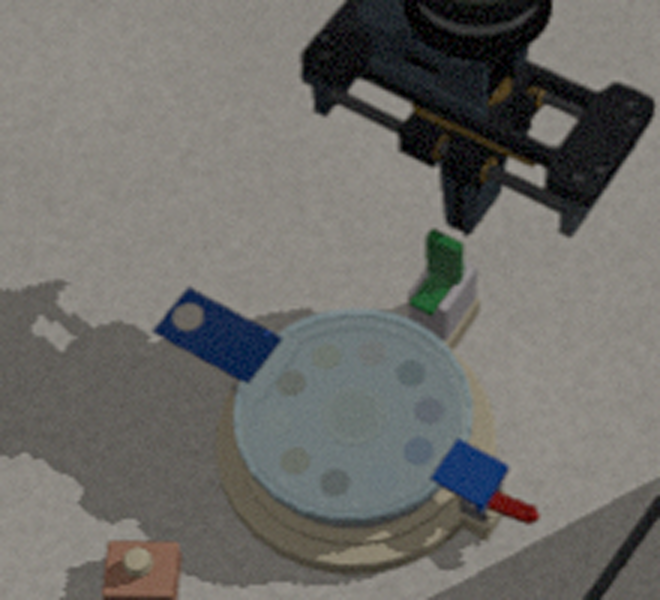

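View pics/w6.png

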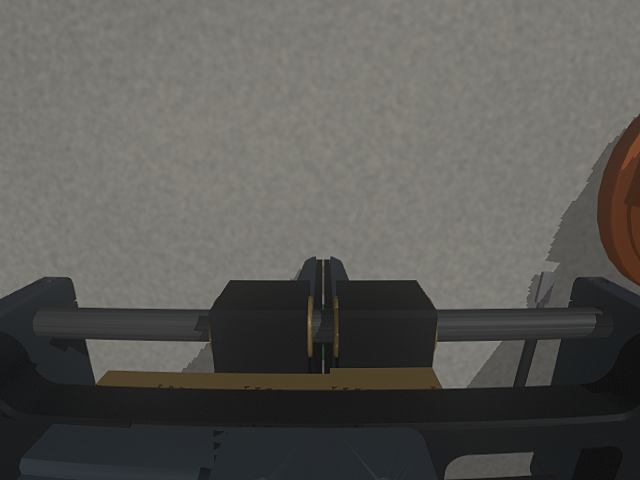

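View pics/t6z.png

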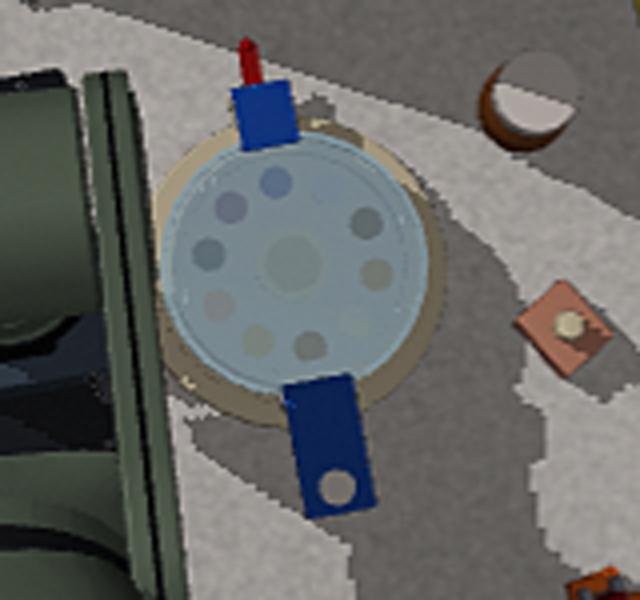

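The fingers hang just outside the paddle (zoom 465,230), centred on it along palette x. I'll lower them and push inward.

```bash
python3 -m jog '[[0,0,0,0.008,0,0,0],[0,-0.004,0,0,0,0,0],[0,-0.003,0,0,0,0,0],[0,0,0,0,0,0,0]]'
python3 -m jog '[[0,-0.002,0,0,0,0,0],[0,-0.002,0,0,0,0,0],[0,0,0,0,0,0,0]]'
python3 -m jog '[[0,-0.002,0,0,0,0,0],[0,-0.002,0,0,0,0,0],[0,0,0,0,0,0,0]]'
```

```text
time_s: 14.95
ee_pos: [534.7, 53.0, 260.9]
ee_rot: [180.0, -0.0, 99.3]
force: [0.0, 0.2, -0.4]
gripper_width: 0.4
time_s: 15.32
ee_pos: [535.3, 49.3, 260.9]
ee_rot: [180.0, -0.0, 99.3]
force: [-0.3, 0.4, -0.6]
gripper_width: 0.6
time_s: 15.7
ee_pos: [536.0, 45.4, 260.9]
ee_rot: [180.0, -0.0, 99.3]
force: [-0.2, 0.6, 0.8]
gripper_width: 0.6
```

```bash
python3 -m jog '[[0,-0.002,0,0,0,0,0],[0,-0.002,0,0,0,0,0],[0,-0.002,0,0,0,0,0],[0,0,0,0,0,0,0]]'
python3 -m jog '[[0,-0.002,0,0,0,0,0],[0,-0.002,0,0,0,0,0],[0,0,0,0,0,0,0]]'
python3 -m jog '[[0,-0.002,0,0,0,0,0],[0,0,0,0,0,0,0]]'
```

```text
time_s: 16.2
ee_pos: [537.0, 39.3, 260.8]
ee_rot: [180.0, 0.0, 99.3]
force: [-0.0, 0.9, -0.6]
gripper_width: 0.7
time_s: 16.58
ee_pos: [537.6, 35.4, 260.9]
ee_rot: [180.0, 0.0, 99.3]
force: [-0.1, 1.3, -0.1]
gripper_width: 0.6
time_s: 16.82
ee_pos: [537.9, 33.5, 260.8]
ee_rot: [180.0, 0.0, 99.3]
force: [-0.2, 0.9, 0.0]
gripper_width: 0.4
```

```bash
python3 -m jog '[[0,-0.002,0,0,0,0,0],[0,-0.001,0,0,0,0,0],[0,0,0,0,0,0,0]]'
python3 -m jog '[[0,-0.001,0,0,0,0,0],[0,-0.001,0,0,0,0,0],[0,0,0,0,0,0,0]]'
python3 -m jog '[[0,-0.001,0,0,0,0,0],[0,-0.001,0,0,0,0,0],[0,0,0,0,0,0,0]]'
python3 - <<'E'
from h import *
a=grab('scene','s7.png')
cv2.imwrite('pics/s7z.png',cv2.resize(a['color'][190:330,200:370],(680,560),interpolation=cv2.INTER_CUBIC))
E
```

```text
time_s: 17.2
ee_pos: [538.2, 31.7, 260.9]
ee_rot: [180.0, -0.2, 99.3]
force: [-1.5, 7.8, 1.9]
gripper_width: 0.9
time_s: 17.58
ee_pos: [538.3, 31.0, 261.0]
ee_rot: [180.0, -0.4, 99.2]
force: [-1.6, 14.7, 1.5]
gripper_width: 0.5
time_s: 17.95
ee_pos: [538.5, 30.2, 261.1]
ee_rot: [180.0, -0.6, 99.1]
force: [-2.4, 20.2, 3.7]
gripper_width: 0.4
```

View pics/s7z.png

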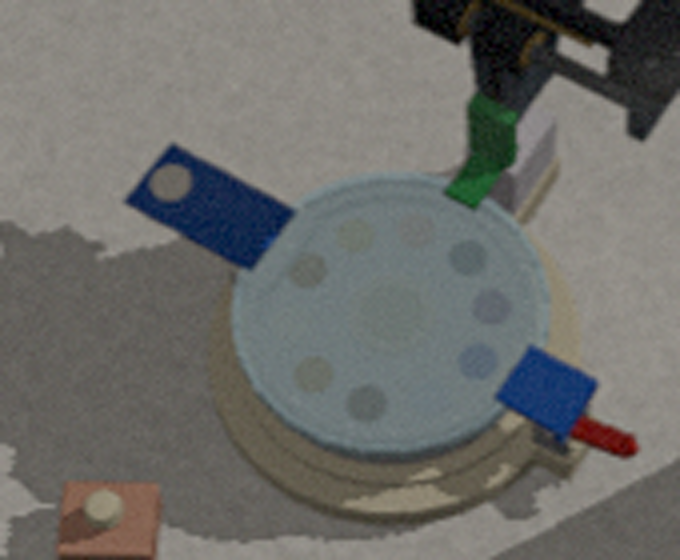

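The catch is against its stop: force rose to 20 N over the last 2 mm, at the expected position. The tongue lies over the lid edge at zoom (470,190). Backing off now.

```bash
python3 -m jog '[[0,0.003,0,0,0,0,0],[0,0.005,0,0,0,0,0],[0,0.02,0,0,0,0,0],[0,0.03,0,0,0,0,0],[0,0.03,0,-0.02,0,0,0],[0,0.03,0,-0.04,0,0,0],[0,0.04,0,-0.04,0,0,0],[0,0.04,0,-0.03,0,0,0],[0,0,0,0,0,0,0],[0,0,0,0,0,0,0]]'
python3 - <<'E'
from h import *
np.set_printoptions(precision=1,suppress=True)
a=grab('scene','s8.png');t=grab('top','t8.png')
cv2.imwrite('pics/s8z.png',cv2.resize(a['color'][190:330,200:370],(680,560),interpolation=cv2.INTER_CUBIC))
cv2.imwrite('pics/t8z.png',cv2.resize(t['color'][180:330,270:430],(640,600),interpolation=cv2.INTER_CUBIC))
for l in['jar','die','brush','spatula','catch_paddle']:
  for c in['scene','top']:
    print(c,l,[(round(r['p'],2),np.round(r['location'])) for r in vision.find_in(c,l)][:3])
E
```

```text
time_s: 19.25
ee_pos: [506.3, 222.0, 389.9]
ee_rot: [-179.9, 0.1, 99.4]
force: [0.1, 0.5, 0.7]
gripper_width: 0.9
scene jar [(0.9, array([ 648., -202.,   56.]))]
top jar [(0.67, array([ 632., -197.,   54.])), (0.64, array([544.,   2.,  56.]))]
scene die [(0.88, array([ 527., -209.,   20.]))]
top die [(0.86, array([ 525., -217.,   21.]))]
scene brush [(0.72, array([544.,   4.,  65.])), (0.65, array([ 620., -280.,    6.])), (0.62, array([555., -76.,  51.]))]
top brush [(0.53, array([ 614., -281.,    7.]))]
scene spatula [(0.86, array([716., -20.,   4.]))]
top spatula [(0.51, array([718., -12.,   9.]))]
scene catch_paddle [(0.8, array([809., 248.,  61.])), (0.77, array([ 277., -161.,   63.])), (0.5, array([543.,   5.,  66.]))]
top catch_paddle [(0.66, array([807., 251.,  60.])), (0.58, array([ 273., -164.,   54.])), (0.57, array([544.,   6.,  52.]))]
```

View pics/s8z.png

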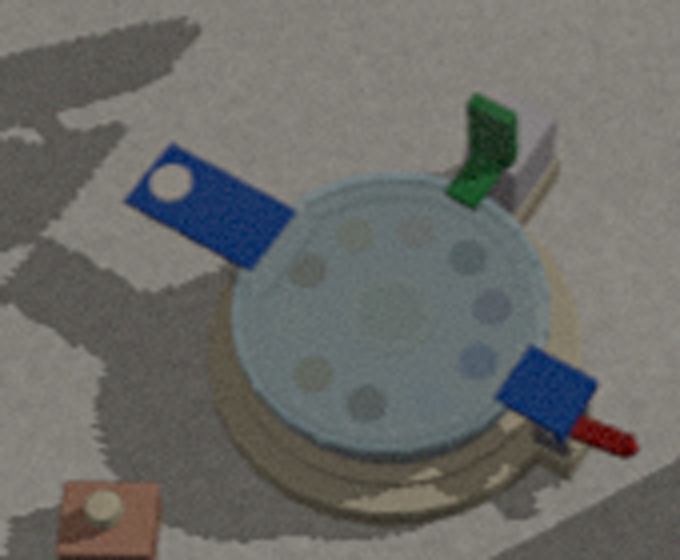

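View pics/t8z.png

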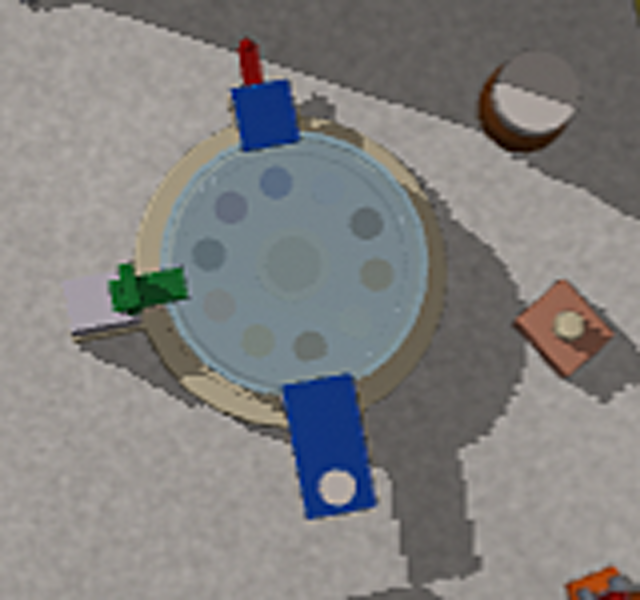

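The catch tongue lies over the lid, the stay is out, and the bystanders haven't moved. One last numeric check before handing in: lid level and catch travel.

```bash
python3 - <<'E'
from h import *
np.set_printoptions(precision=1,suppress=True)
T=vision.grab_frame('top');S=vision.grab_frame('scene')
for n,pt,ps in[('dot',(270+337/4,180+488/4),(200+170/4,190+183/4)),('lip',(270+265/4,180+115/4),(200+547/4,190+391/4))]:
    for d,(u,v) in((T,pt),(S,ps)):
        u,v=int(u),int(v);print(n,np.median([px2w(d,u+i,v+j) for i in(-2,-1,0,1,2) for j in(-2,-1,0,1,2)],axis=0),px2w(d,u,v,49))
# paddle top travel
print(px2w(T,270+124/4,180+288/4,90),px2w(S,200+495/4,190+106/4,90))
E
```

```text
dot [441.2 -90.8  51. ] [441.2 -90.9  49. ]
dot [443.1 -90.8  51.1] [441.5 -90.3  49. ]
lip [631.8 -59.4  49.2] [631.9 -59.4  49. ]
lip [632.5 -60.4  50.2] [632.1 -60.   49. ]
[538.9  12.7  90. ] [542.6  12.2  90. ]
```

Measured paddle travel came out at about 16 mm by eye, so I'll measure it properly by matching the images.

```bash
python3 - <<'E'
from h import *
np.set_printoptions(precision=2,suppress=True)
S=vision.grab_frame('scene');T=vision.grab_frame('top')
c=np.array([555,-72.])
for n,d,a,b in(('scene',S,'scene1','s8'),('top',T,'top1','t8')):
    out=[]
    for f in(a,b):
        im=cv2.imread(f'pics/{f}.png').astype(int)
        g=(im[...,1]>im[...,2]+25)&(im[...,1]>im[...,0]+25)
        u,v=np.meshgrid(range(640),range(480))
        cc=w2px(d,[540,15,70]); g&=(abs(u-cc[0])<28)&(abs(v-cc[1])<28)
        cu,cv_=u[g].mean(),v[g].mean(); out.append(px2w(d,cu,cv_,70)); print(n,f,g.sum(),cu,cv_,out[-1])
        pts=np.array([px2w(d,x,y) for x,y in zip(u[g],v[g])]); hi=pts[pts[:,2]>80]
        e=np.array([-.163,.987]); print('   paddle pts y_pal',len(hi),np.percentile((hi[:,:2]-c)@e,[5,50,95]) if len(hi) else None)
        p=[px2w(d,x,y,65)[:2] for x,y in zip(u[g],v[g])]; print('   z65 proj', np.percentile((np.array(p)-c)@e,[2,50,98]))
    print('travel',out[1]-out[0],np.linalg.norm((out[1]-out[0])[:2]))
E
```

```text
scene scene1 104 325.0673076923077 221.72115384615384 [542.62  15.52  70.  ]
   paddle pts y_pal 2 [78.1  78.23 78.36]
   z65 proj [ 68.71  81.84 118.53]
scene s8 130 319.9846153846154 229.37692307692308 [546.31  -2.04  70.  ]
   paddle pts y_pal 40 [80.09 83.24 85.85]
   z65 proj [ 51.35  67.29 100.4 ]
travel [  3.69 -17.57  -0.  ] 17.952818541189583
top top1 148 297.7027027027027 253.19594594594594 [538.75  19.47  70.  ]
   paddle pts y_pal 32 [79.92 83.54 87.53]
   z65 proj [ 74.7   93.26 110.01]
top t8 160 306.05625 251.625 [541.58   2.93  70.  ]
   paddle pts y_pal 48 [80.08 84.07 87.71]
   z65 proj [57.36 76.85 93.31]
travel [  2.84 -16.54   0.  ] 16.78163056835065
```

```bash
python3 - <<'E'
from h import *
np.set_printoptions(precision=1,suppress=True)
S=vision.grab_frame('scene');T=vision.grab_frame('top')
dot=np.array([441.4,-90.6])
for n,d in(('top',T),('scene',S)):
    im=d['color'].astype(int); P=[];C=[]
    for v in range(0,480):
        for u in range(0,640):
            if d['depth'][v,u]<=0: continue
    u,v=np.meshgrid(range(640),range(480))
    cc=w2px(d,[548,-40,50]); m=(abs(u-cc[0])<75)&(abs(v-cc[1])<75)
    pts=np.array([px2w(d,x,y) for x,y in zip(u[m],v[m])]); col=im[m]
    b=(col[:,0]>col[:,2]+50)&(col[:,0]>col[:,1]+30)&(pts[:,2]>30)
    bl=pts[b]; mid=bl[:,0]>550
    lip,tail=bl[mid],bl[~mid]
    k=lambda q:q[:,:2].mean(0)
    yd=k(lip)-k(tail); yaw=np.arctan2(yd[1],yd[0]); ex=np.array([np.cos(yaw),np.sin(yaw)]);ey=np.array([-ex[1],ex[0]])
    x=bl[:,:2]@ex
    print(n,'yaw',np.degrees(yaw),'tail z',np.median(tail[:,2]),'lip z',np.median(lip[:,2]),'ext',np.percentile(x,[0.5,99.5]), 'axis y',(bl[:,:2]@ey).mean(), 'lip/tail y',(lip[:,:2]@ey).mean())
    # axis line y; lid mid from tail end (-128)
    ay=(bl[:,:2]@ey).mean()
    g=(col[:,1]>col[:,2]+25)&(col[:,1]>col[:,0]+25)
    gp=pts[g]; hi=gp[gp[:,2]>84]
    print('  paddle top y from axis',np.percentile(hi[:,:2]@ey-ay,[5,50,95]),len(hi),'x from tail end-128',np.median(hi[:,:2]@ex)-np.percentile(x,0.5)-128)
    yy=pts[:,:2]@ey-ay; xx=pts[:,:2]@ex-np.median(hi[:,:2]@ex)
    br=(yy>92)&(yy<125)&(abs(xx)<14)&~g
    print('  bracket z',np.percentile(pts[br][:,2],[5,50,95]))
    lidpl=(im[m][:,0]>im[m][:,2]+8)&~b&(pts[:,2]>42)&(pts[:,2]<60)&(yy<66)
    print('  lid z',np.median(pts[lidpl][:,2]), 'y extent', np.percentile(yy[lidpl],[0.3,99.7]))
E
```

```text
top yaw 9.262146459312467 tail z 49.50246915404591 lip z 49.686192113911375 ext [409.7 628.9] axis y -160.04028479066946 lip/tail y -160.04028479066952
  paddle top y from axis [79.6 83.4 86.9] 45 x from tail end-128 -3.2080672056177946
  bracket z [-1.1 49.5 54.3]
  lid z 48.857415225767454 y extent [-65.9  64.9]
scene yaw 8.884233279113884 tail z 50.28176827961954 lip z 49.998777821226554 ext [412.5 631.4] axis y -158.90073450029206 lip/tail y -158.900734500292
  paddle top y from axis [81.2 84.5 87.6] 38 x from tail end-128 -2.42276859019546
  bracket z [ 1.8 41.6 53.2]
  lid z 49.16423394035792 y extent [-65.5  65.2]
```

The paddle is 83.4 mm (top) and 84.5 mm (scene) from the lid axis, against 84 mm for home. The tail and lip heights agree within 0.3 mm, so the lid is level. Handing in.

```bash
python3 -c "
from workcell import status,ticket
print(status.state()['time_s']);print(ticket.job_done())"
```

```text
20.15
the job is handed in; nothing more can be done
None
```

The lid is shut and level on the palette, the stay is out, and the green catch is home over the lid. I handed in at 20.2 s; no verdict was given.

**What I did:**
- **Lid:** I pressed the tail down about 2 mm at roughly 2 N, and the stay sprang out. I then eased the tail up at about 2.4 mm/s until the lid was shut.
- **Catch:** I pushed it in until it met a hard stop, where I let the force rise to about 20 N. I then backed off well clear.

**Last checks:**
- **Level:** tail and lip heights agree within 0.3 mm (49.5 and 49.7 mm in the top view, 50.3 and 50.0 mm in the scene view).
- **Catch:** the paddle is 83.4 mm (top) and 84.5 mm (scene) from the lid's axis, against 84 mm for home.
- **Bystanders:** jar, die, brush and spatula are within 4 mm of where they started, which is the detector's accuracy.

**Disagreed or not measured:**
- **Catch travel:** the before and after pictures show the catch moving about 17–18 mm, not 20 mm. I trusted the end position and the hard stop, and assumed the catch started slightly in; I couldn't confirm that.
- **Centring:** I judged this from the level seating and the pictures, not as a separate offset from the palette's centre.

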